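Bolt down a shear blade and hold the reading lens in focus over its pivot hole

TASK

Slide the barrel bolt fully home into its keeper so that the shear half is locked down in its holding block; then pick up the reading lens by its handle and hold it level in the air, centred over the pivot hole of the shear half, with the lens at the height of the height gauge's pointer, which is set to the focal height. Finish while still holding the lens there, steady and touching nothing else: do not put it down or let go. Leave the gauge's setting and the other things on the bench alone.

Things in the scene. Friction and masses are not known exactly. Their poses are not given: they have to be found in the camera images.
- block: Beech holding block fixed to the bench, 180 (x) x 220 (y) x 30 mm; origin at the centre of its underside, z up, -x towards the robot. The shear half lies on it along y between brass pegs 11 mm high. At y = -40 mm a steel barrel bolt runs along x over the shank: two staples on the -x side (tops 52 mm above the bench), keeper staple at x = 20 to 32 mm.
- bolt (a joint): How far the barrel bolt has slid (m) along the block's +x from fully drawn, 0, to fully home in its keeper, 0.042 (a hard stop). It needs about 3 N to slide and stays where it is left.
- bolt_knob (a point): Middle of the bolt's upright steel knob, on its axis, 69 mm above the bench; axes as the block's; moves with the bolt. The knob is 14 mm across and 24 mm tall (57 to 81 mm above the bench) on a 7 mm stem. Pinched from above with fingertips kept above 55 mm, nothing is in the way over the whole travel.
- shear_half: One half of a pair of shears, bare steel, 6 mm thick, 200 mm long, 110 g, lying loose flat on the block along the block's y: finger bow (43 mm ring) at -y, shank 11 mm wide, pivot plate 24 x 30 mm, tapering blade to +y. Origin on its underside above the block's centre, axes as the block's.
- pivot_hole (a point): Centre of the 6 mm pivot hole at the upper face of the shear half, 15 mm to +y of its origin, 36 mm above the bench.
- lens: Reading lens lying flat on the bench, 170 mm long, about 110 g: round glass in a steel rim 68 mm across, 14 mm thick; straight black handle 94 mm long, 16 mm wide and high. Origin on the underside at mid-length, near its balance point; glass to its +x, handle to its -x (x = -84 to +10 mm), z up.
- lens_centre (a point): Centre of the glass, 51 mm to +x of the lens's origin and 7 mm above its underside; axes as the lens's, z is the lens's own axis.
- lens_grip (a point): Good place to grip the handle: on the handle's centre line, 22 mm to -x of the lens's origin and 73 mm behind the centre of the glass, 8 mm above the underside.
- gauge: Height gauge fixed on the bench beyond the block: grey base 85 (x) x 62 (y) x 32 mm, upright graduated steel beam to 228 mm above the bench, and on the beam a slider with a pointer towards its -x, roughly the robot. Origin under the centre of the base, z up.
- pointer_tip (a point): Tip of the pointed steel pointer on the gauge's slider: it marks the focal height, 115 to 160 mm above the bench, set anew each time. It reaches 75 mm to -x of the gauge's origin; axes as the gauge's.
- screwdriver: Bystander: screwdriver, 170 mm long, lying on the bench; origin at the middle of its underside, handle to its -x.
- brush: Bystander: bench brush, 170 mm long, lying on the bench; origin at the middle of its underside, handle to its -x.
- screw_jar: Bystander: small glass jar with steel lid, 52 mm across, 60 mm high; origin under its centre.
- oil_can: Bystander: steel oil can with a conical spout, 60 mm across, 120 mm high; origin under its centre.
- oilstone: Bystander: grey oilstone 60 x 150 x 25 mm; origin under its centre.
Not all that is in view belongs to the job. Leave any green or turquoise look-alike of the lens alone.

How it is judged (in metres and radians):
On the way, in this order (a step that is already met when the one before it is completed fails the run):
1. the bolt is home in its keeper while the lens still lies on the bench (value of joint bolt above 0.037 m and height (world z) of lens_centre below 0.03 m), for 0.2 s.
2. the lens is lifted off the bench by its handle (height (world z) of lens_centre above 0.06 m and contact force between the fingers and lens above 1 N and horizontal distance between the grasp point and lens_centre above 0.045 m), for 0.2 s.
At the end, for the whole second after the job is handed in: Bolt slid over 37 of 42 mm; shear half in its nest; lens in the fingers by its handle (TCP over 45 mm from the glass centre), still, touching nothing else; glass centre within 12 mm of the hole from above and 9 mm of the pointer's height, tilt under 0.12 rad (value of joint bolt above 0.037 m and x of pivot_hole in the frame of block between -0.01 and 0.01 m and y of pivot_hole in the frame of block between 0.005 and 0.025 m and height (world z) of pivot_hole between 0.032 and 0.041 m and horizontal distance between lens_centre and pivot_hole below 0.012 m and z of lens_centre in the frame of pointer_tip between -0.009 and 0.009 m and height (world z) of lens_centre above 0.1 m and angle between lens's own z axis and vertical below 0.12 rad and linear speed of lens below 0.02 m/s and contact force between the fingers and lens above 1 N and horizontal distance between the grasp point and lens_centre above 0.045 m and contact force between lens and gauge below 0.1 N and contact force between lens and block below 0.1 N and contact force between lens and shear_half below 0.1 N); the arm keeps its last pose, push and grip.
It fails at once if the gauge's pointer is knocked from its setting (distance of pointer_tip from where it was at the start of the episode above 0.005 m).
It fails at once if a bystander is disturbed (moved more than 30 mm) (distance of any of screwdriver, brush, screw_jar, oil_can, oilstone from where it was at the start of the episode above 0.03 m).
It also fails if it takes over 48 s, if anything falls off the work surface, if the arm or the gripper's body presses on something with over 40 N, if the wrist force passes 120 N, or if a joint passes its speed limit or range.

ROBOT

A 6-joint arm with a two-finger parallel gripper is mounted at the origin on the work surface. World frame = base frame: x ahead of the robot, y to its left, z up, the work surface at z = 0. Lengths are in mm, angles in degrees, forces in N, time in s.
With the tool pointing down it reaches from about 350 to 850 mm from the base axis. Payload 8.1 kg.
Tool frame: the origin (TCP) lies between the finger pads, 19 mm behind the fingertips; this is the grasp point; z points along the fingers, y is the line along which they close (so a half turn about z gives the same grasp; the last joint's range is limited). The gripper opens to 85 mm and grips with 20 to 120 N. Pads are 22 mm wide; open, the fingers measure 114 mm over their backs; the gripper's body (76 mm by 85 mm) begins 54 mm behind the grasp point. The pads swing forward as they close: fully open they stand 13 mm farther back than shut.
Start: joints at [67.013, 7.471, 85.268, -0, 87.261, -4.893], TCP at [186.325, 570.341, 249.992] pointing down, gripper open.
Joint ranges: [-169.43, 169.43], [-51.17, 129.36], [1.28, 143.12], [-76.62, 256.62], [0, 156.53], [-152.29, 152.29]. Speed limits (degrees/s): [136.94, 136.94, 159.86, 180, 180, 180].

INTERFACE

Orientations are given as [roll, pitch, yaw] about the fixed x, y, z axes, in that order (R = Rz(yaw) Ry(pitch) Rx(roll)).
In Python, from bench import status, eyes, r gives the robot as it stands.
- The arm moves only by the shell command python3 -m handwheel 'ROWS' [FORCE]. ROWS is a JSON object whose one key "series" holds a list that holds one entry, the list of rows, each a list of 7 numbers: the shift along the tool's x, y, z in cm, then the turn, a rotation vector about the tool's x, y, z in rad, then the opening, from 0 (shut) to 1 (fully open). In form: {"series": [[[tx, ty, tz, rx, ry, rz, claw], ...]]}. A call has 1 to 12 rows; each row is the pose to reach, as a shift and turn from the pose commanded when the call began, along the tool's axes at that moment; what a row does not reach only later rows make up. A row lasts 1/8 s, in which the tool goes at most 62.5 mm and 10.7 degrees, less where a joint would pass 70% of its speed; a pose out of reach is approached as far as the arm can. A call with a gripper value outside its range is refused whole. The fingers move at their own pace and stop on an object; FORCE is the grip in N (left out, the last holds). Time passes only in rows, so rows that repeat a pose let the fingers close. It gives the time, the measured TCP pose, the force, the opening and the grip force at its end, in the units of the state.
- status.sense(): the state, without advancing time (a new reading comes with each control period).
- eyes.snapshot(name): name is "scene" or "top" or "wrist"; returns a dict with "img" (384x512x3 uint8, red, green, blue), "mtx" (3x3 intrinsics, pixels), "R" (3x3) and "t" (3): a world point X has camera coordinates R X + t. Camera axes: x right, y down, z forward; pixel columns grow to the right and rows downward; lengths in mm; the calibration is good to about 2 mm. A picture is of the moment at which its call begins. There is no depth.
- r.hand_in(): hands the job in; it is judged then, once.
The state is a dict: "time": time; "joint_pos": joint angles; "qd": joint speeds; "joint_efforts": joint torques, N m; "tool_pos": TCP position; "tcp_rot": TCP orientation; "ft_force": force on the tool from outside, world axes, zero at the start; "wrist_torque": the same for the moment, N m; "finger_gap": finger opening in mm; "grip_force": force on a finger pad.
Only numpy, scipy, OpenCV 4.12 (cv2) and the standard library are available. Lean on these libraries where they do the work, as an engineer would, in place of code of your own. Each camera call takes 0.05 s, during which the arm holds its last target. There are 200 camera calls.

## Working session

There is one attempt and no reset: what is moved stays moved. The work goes in short steps, Python scripts to look and compute and a shell command to move; the robot and the scene stay as the last step left them, time stands still between calls to the robot, and variables do not carry over. Pictures are saved under pics/ and viewed, at most 13 in all, crops included, and the job is handed in when it is done.

```bash
ls; mkdir -p pics
python3 - <<'E'
from bench import status, eyes
import cv2,numpy as np
ims=[]
for n in ("scene","top"):
    s=eyes.snapshot(n); cv2.imwrite(f"pics/{n}0.png",cv2.cvtColor(s["img"],cv2.COLOR_RGB2BGR)); np.savez(f"{n}0.npz",**s)
    print(n,s["mtx"].tolist(),s["R"].round(3).tolist(),s["t"].round(1).tolist())
s=status.sense(); print(s)
E
```

```text
pics
scene [[439.99793842642504, 0.0, 262.9810921615835], [0.0, 439.99793842642504, 190.36247565544704], [0.0, 0.0, 1.0]] [[0.865, 0.502, -0.011], [0.256, -0.459, -0.851], [-0.432, 0.733, -0.525]] [-463.7, -28.3, 1479.3]
top [[444.09515540308405, 0.0, 259.2424550957466], [0.0, 444.09515540308405, 191.8404606411393], [0.0, 0.0, 1.0]] [[0.018, -1.0, -0.011], [-0.997, -0.017, -0.075], [0.075, 0.012, -0.997]] [45.7, 521.2, 1403.7]
{'time': 0.1, 'joint_pos': array([ 6.70130138e+01,  7.50984922e+00,  8.53229144e+01, -7.73241582e-04,
        8.72602957e+01, -4.89312969e+00]), 'qd': array([ 0.05538275, -0.10241589, -0.10199341, -0.01128362, -0.01035413,
        0.0411522 ]), 'joint_efforts': array([ 5.20716130e-04, -5.70956182e+01, -5.01941550e+01, -2.52102518e-04,
        8.25798546e-03, -8.09908693e-05]), 'tool_pos': array([186.15114636, 569.91632009, 249.0602076 ]), 'tcp_rot': array([-1.79907214e+02, -7.16823408e-03,  1.61906175e+02]), 'ft_force': array([-0.43127101, -0.14294303, -0.27979982]), 'wrist_torque': array([-0.01361403,  0.0105417 , -0.0261443 ]), 'grip_force': 0.0, 'finger_gap': 85.73781032528981}
```

View pics/scene0.png

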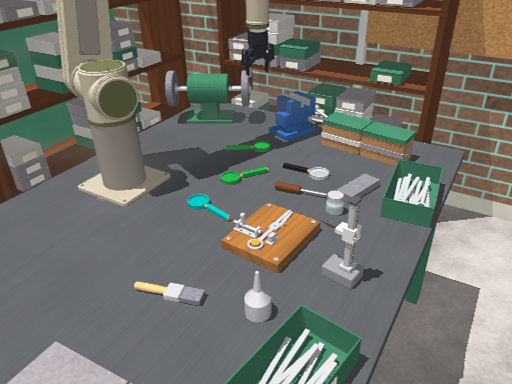

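View pics/top0.png

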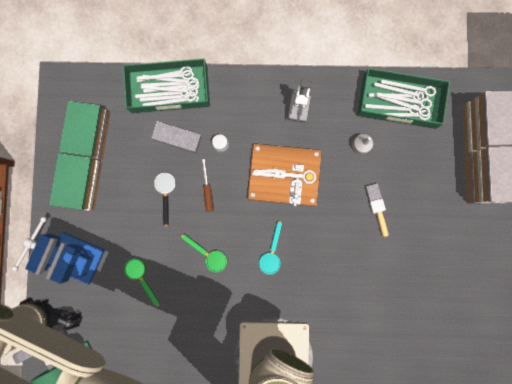

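The top view shows the block at about (285,175), with the bolt near (297,190) and the gauge at (300,100). Lens candidates:
- black handle with a steel rim at (165,185)
- green at (215,260)
- green at (135,268)
- turquoise at (270,263)

Only the first fits, since it has a black handle and steel rim. I'll confirm that in an enlarged crop.

Run:
```python
import cv2,numpy as np
t=cv2.imread("pics/top0.png"); s=cv2.imread("pics/scene0.png")
rs=lambda i,f:cv2.resize(i,None,fx=f,fy=f,interpolation=cv2.INTER_CUBIC)
a=rs(t[140:215,245:325],5)[:,:400]; b=rs(t[165:235,140:220],4)[:,:320]
c=rs(s[195:275,215:325],4)[:300]; d=rs(s[175:295,315:395],2.5)[:300,:200]
o=np.zeros((600,800,3),np.uint8)
o[0:280,0:400]=rs(t[140:210,245:325],4)[:280,:400] if False else np.pad(rs(t[140:210,245:325],4),((0,0),(0,80),(0,0)))
o[0:280,400:720]=b
o[290:600,0:440]=c[:310] if c.shape[0]>=310 else np.pad(c,((0,10),(0,0),(0,0)))
o[290:590,450:650]=d
cv2.imwrite("pics/crop1.png",o)
```

```text
(no output)
```

View pics/crop1.png

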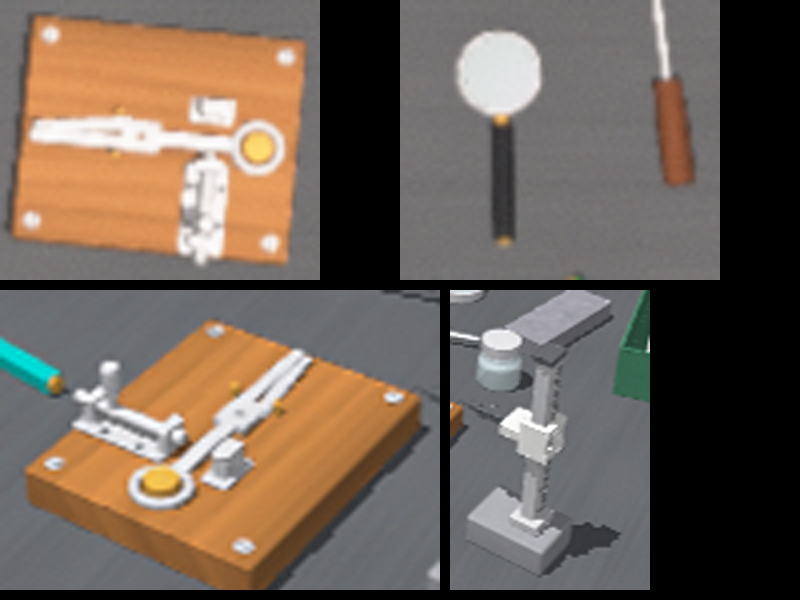

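The crop confirms the lens: white glass in a steel rim with a black handle, glass at top px (165,185) and handle down to (166,225). In the scene view the bolt knob stands near (242,216). Next I'll take coarse positions.

```bash
cat > h.py <<'E'
import numpy as np,cv2
def ray(s,uv):
    d=s["R"].T@np.linalg.solve(s["mtx"],[uv[0],uv[1],1.]); return -s["R"].T@s["t"],d/np.linalg.norm(d)
def onz(s,uv,z):
    o,d=ray(s,uv); return o+d*(z-o[2])/d[2]
def tri(vs):
    A=np.zeros((3,3));b=np.zeros(3)
    for s,uv in vs:
        o,d=ray(s,uv);P=np.eye(3)-np.outer(d,d);A+=P;b+=P@o
    x=np.linalg.solve(A,b); return x,[float(np.linalg.norm(np.cross(x-ray(s,uv)[0],ray(s,uv)[1]))) for s,uv in vs]
def proj(s,X):
    c=s["mtx"]@(s["R"]@np.asarray(X,float)+s["t"]);return c[:2]/c[2]
def blobs(m,amin=20):
    n,l,st,c=cv2.connectedComponentsWithStats(m.astype(np.uint8));return [(st[i],c[i],l==i) for i in range(1,n) if st[i][4]>amin]
E
python3 - <<'E'
from h import *
from bench import eyes,status
T=dict(np.load("top0.npz"));S=dict(np.load("scene0.npz"))
hsv=cv2.cvtColor(T["img"],cv2.COLOR_RGB2HSV)
m=np.zeros((384,512),bool);m[140:212,242:328]=1
w=m&(hsv[...,0]>5)&(hsv[...,0]<20)&(hsv[...,1]>110)&(hsv[...,2]>110)
b=max(blobs(w),key=lambda b:b[0][4]);ys,xs=np.nonzero(b[2])
rect=cv2.minAreaRect(np.c_[xs,ys].astype(np.float32));print("rect px",rect)
P=np.array([onz(T,p,30) for p in cv2.boxPoints(rect)]);print(P.round(0).tolist(),"c",P.mean(0).round(1),[np.linalg.norm(P[i]-P[i-1]).round(0) for i in range(4)])
m[:]=0;m[165:235,145:190]=1
g=m&(hsv[...,2]>170)
b=max(blobs(g),key=lambda b:b[0][4]);print("glass px",b[0],b[1],onz(T,b[1],12).round(1))
d=m&(hsv[...,2]<45)
for b in blobs(d,15):
    ys,xs=np.nonzero(b[2]);print("dark",cv2.minAreaRect(np.c_[xs,ys].astype(np.float32)),onz(T,b[1],12).round(1))
for n,z,uv in(("gauge",None,None),):pass
W=eyes.snapshot("wrist");st=status.sense()
print("cam pos",(-W["R"].T@W["t"]).round(1),W["R"].round(2).tolist(),W["mtx"].tolist(),st["tool_pos"],st["tcp_rot"])
E
```

```text
rect px ((284.2595520019531, 174.52471923828125), (69.25804138183594, 55.98477554321289), 5.440332412719727)
[[496.0, 93.0, 30.0], [675.0, 79.0, 30.0], [657.0, -142.0, 30.0], [479.0, -126.0, 30.0]] c [576.7 -24.2  30. ] [np.float64(220.0), np.float64(180.0), np.float64(222.0), np.float64(179.0)]
glass px [154 173  21  23 362] [164.23480663 183.02209945] [544.3 362.6  12. ]
cam pos [110.9 593.8 372.5] [[0.31, 0.95, -0.0], [0.9, -0.3, 0.31], [0.29, -0.1, -0.95]] [[282.2787691273652, 0.0, 260.6011057361903], [0.0, 282.2787691273652, 189.8775419054807], [0.0, 0.0, 1.0]] [186.17270903 569.98202739 249.19991872] [-1.79920506e+02 -5.65664836e-03  1.61906297e+02]
```

```bash
cat >> h.py <<'E'
from scipy.spatial.transform import Rotation as Ro
def go(s,p,yaw):
    R=Ro.from_euler("xyz",s["tcp_rot"],degrees=True);G=Ro.from_euler("xyz",[180,0,yaw],degrees=True)
    print("shift cm",(R.inv().apply(np.asarray(p,float)-s["tool_pos"])/10).round(2),"rot",(R.inv()*G).as_rotvec().round(3))
E
python3 -c "
from h import *;from bench import status
s=status.sense();go(s,[450,365,250],175.5)"
```

```text
shift cm [-31.44 -11.29  -0.07] rot [-0.001 -0.    -0.237]
```

```bash
python3 -m handwheel '{"series": [[[-3,-1,0,0,0,-0.03,1],[-8,-3,0,0,0,-0.07,1],[-13,-5,0,0,0,-0.1,1],[-18,-6.5,0,0,0,-0.14,1],[-23,-8.3,0,0,0,-0.18,1],[-28,-10,0,0,0,-0.22,1],[-30.5,-11,0,0,0,-0.237,1],[-31.4,-11.3,0,0,0,-0.237,1],[-31.4,-11.3,0,0,0,-0.237,1],[-31.4,-11.3,0,0,0,-0.237,1]]]}'
python3 - <<'E'
from h import *
from bench import status,eyes
W=eyes.snapshot("wrist");np.savez("w1.npz",**W);cv2.imwrite("pics/w1.png",W["img"][...,::-1])
s=status.sense();print(s["tool_pos"],s["tcp_rot"]);go(s,[520,-50,250],175.5)
E
```

```text
time: 1.4
tool_pos: [448.8, 366.3, 249.9]
tcp_rot: [180.0, -0.0, 175.5]
ft_force: [-0.8, 1.1, 0.2]
finger_gap: 85.6
grip_force: 0.0
[448.73882862 366.34946685 249.97254176] [ 1.79990063e+02 -1.80819325e-02  1.75560903e+02]
shift cm [-1.033e+01 -4.096e+01 -1.000e-02] rot [ 0.    -0.     0.001]
```

View pics/w1.png

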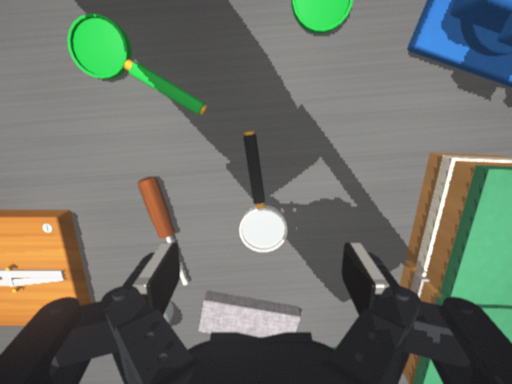

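The wrist view shows the lens glass at (263,229) and its handle from (250,132) to (260,205), with the screwdriver well clear at (160,210). Now on to the block.

```bash
python3 -m handwheel '{"series": [[[-1,-4,0,0,0,0,1],[-2.2,-9,0,0,0,0,1],[-3.5,-14,0,0,0,0,1],[-4.8,-19,0,0,0,0,1],[-6,-24,0,0,0,0,1],[-7.3,-29,0,0,0,0,1],[-8.5,-34,0,0,0,0,1],[-9.6,-38,0,0,0,0,1],[-10.3,-41,0,0,0,0,1],[-10.3,-41,0,0,0,0,1],[-10.3,-41,0,0,0,0,1],[-10.3,-41,0,0,0,0,1]]]}'
python3 - <<'E'
from h import *
from bench import status,eyes
W=eyes.snapshot("wrist");np.savez("w2.npz",**W);cv2.imwrite("pics/w2.png",cv2.resize(W["img"][...,::-1],(800,600),interpolation=cv2.INTER_CUBIC))
s=status.sense();print(s["tool_pos"],s["tcp_rot"])
E
```

```text
time: 2.95
tool_pos: [520.0, -50.1, 250.0]
tcp_rot: [180.0, -0.0, 175.6]
ft_force: [0.4, 0.6, -0.2]
finger_gap: 85.5
grip_force: 0.0
[520.05392052 -50.1953161  250.05626259] [1.79987918e+02 3.51163008e-03 1.75583063e+02]
```

View pics/w2.png

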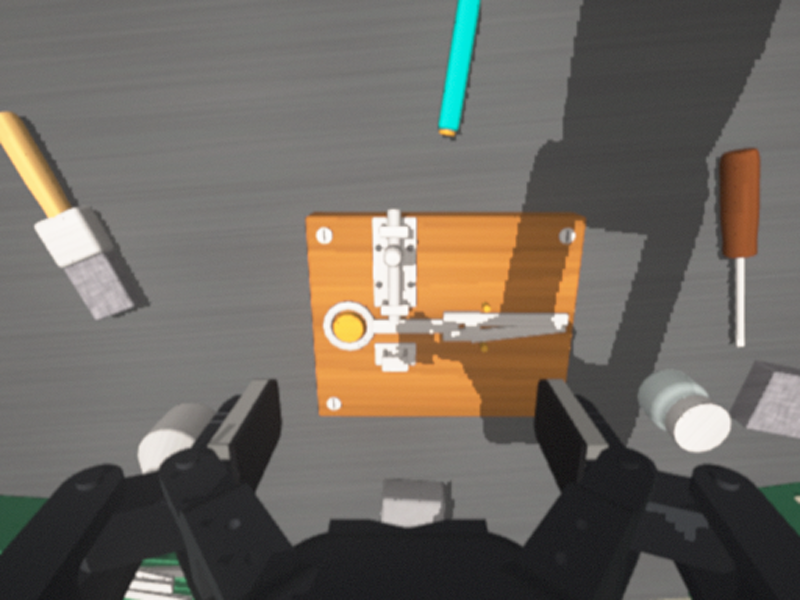

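The view shows the knob top at (393,257), i.e. px (251,164), the bow ring at (348,326) and the shear half lying along the row at about 326. Next I'll triangulate.

Run:
```python
from h import *
T,S,A,B=[dict(np.load(f+".npz")) for f in("top0","scene0","w1","w2")]
f=lambda u,v:(u/1.5625-.18,v/1.5625-.18)
print("knob",tri([(B,f(393,255)),(S,(242.2,216.0))]), "ray w2 z69", onz(B,f(393,255),75))
print("hole T+S",tri([(T,(279.9,173.6)),(S,(274.6,225.1))]),"T z36",onz(T,(279.9,173.6),36))
# block corners in w2
hsv=cv2.cvtColor(B["img"],cv2.COLOR_RGB2HSV)
w=(hsv[...,0]>5)&(hsv[...,0]<20)&(hsv[...,1]>140);w[:,:190]=0;w[:,385:]=0
b=max(blobs(w),key=lambda b:b[0][4]);cn=max(cv2.findContours(b[2].astype(np.uint8),0,2)[0],key=cv2.contourArea)
q=cv2.approxPolyDP(cv2.convexHull(cn),8,True)[:,0];print("corn",[(p.tolist(),onz(B,p,30).round(1).tolist()) for p in q])
# lens w1,top
hs=cv2.cvtColor(A["img"],cv2.COLOR_RGB2HSV)
g=(hs[...,2]>150)&(hs[...,1]<40);m=np.zeros_like(g);m[195:265,225:300]=1
b=max(blobs(g&m),key=lambda b:b[0][4]);c=max(cv2.findContours(b[2].astype(np.uint8),0,1)[0],key=cv2.contourArea);e=cv2.fitEllipse(c);print("glass",e)
ht=cv2.cvtColor(T["img"],cv2.COLOR_RGB2HSV);gt=(ht[...,2]>150);m=np.zeros_like(gt);m[165:205,145:190]=1
bt=max(blobs(gt&m),key=lambda b:b[0][4]);et=cv2.fitEllipse(max(cv2.findContours(bt[2].astype(np.uint8),0,1)[0],key=cv2.contourArea));print(et[:2])
print("lens c",tri([(A,e[0]),(T,et[0])]),onz(A,e[0],10))
r=[onz(A,np.array(e[0])+d,10) for d in((-e[1][0]/2,0),(e[1][0]/2,0))];print("diam",np.linalg.norm(r[0]-r[1]))
d=(hs[...,2]<60);m=np.zeros_like(d);m[125:207,240:268]=1
br=(hs[...,0]>12)&(hs[...,0]<28)&(hs[...,1]>130)
for b in blobs(br&m,3):print("brass",b[1],onz(A,b[1],8).round(1))
b=max(blobs(d&m),key=lambda b:b[0][4]);ys,xs=np.nonzero(b[2]);print("handle",b[0]);k=np.polyfit(ys,xs,1)
for y in(135,165,200):print(onz(A,(np.polyval(k,y),y),10).round(1))
```

```text
knob (array([507.37257104, -60.38225137,  70.88666232]), [0.261666081535727, 0.26166608153561816]) ray w2 z69 [506.26584847 -60.33252212  75.        ]
hole T+S (array([578.78067812, -10.02750244,  34.22917351]), [0.300295317361299, 0.30029531736158827]) T z36 [578.31674269 -10.12541816  36.        ]
corn [([374, 140], [499.4, 87.7, 30.0]), ([361, 242], [636.8, 76.3, 30.0]), ([342, 265], [670.9, 50.9, 30.0]), ([204, 264], [654.3, -141.4, 30.0]), ([196, 139], [481.4, -126.7, 30.0])]
glass ((262.0689697265625, 229.86026000976562), (44.8440055847168, 48.654666900634766), 106.40238189697266)
((164.27371215820312, 183.12220764160156), (20.623258590698242, 21.673681259155273))
lens c (array([542.92026166, 360.26148923,  18.38352936]), [0.872860836946376, 0.8728608369463335]) [546.42677928 359.27782645  10.        ]
diam 63.5735121801065
brass [248.85294118 133.17647059] [410.5 352.9   8. ]
brass [259.75862069 204.65517241] [508.9 359.    8. ]
handle [244 135  21  68 801]
[412.6 353.3  10. ]
[451.9 355.4  10. ]
[501.2 358.   10. ]
```

```bash
python3 -c "
from h import *;from bench import status
s=status.sense();go(s,[507,-60.4,77],175.4)"
```

```text
shift cm [ 1.22 -1.12 17.31] rot [0.    0.    0.003]
```

```bash
python3 -m handwheel '{"series": [[[1.2,-1.1,4,0,0,0,1],[1.2,-1.1,9,0,0,0,1],[1.2,-1.1,13,0,0,0,1],[1.2,-1.1,16,0,0,0,1],[1.2,-1.1,17.3,0,0,0,1],[1.2,-1.1,17.3,0,0,0,1],[1.2,-1.1,17.3,0,0,0,0],[1.2,-1.1,17.3,0,0,0,0],[1.2,-1.1,17.3,0,0,0,0],[1.2,-1.1,17.3,0,0,0,0],[1.2,-1.1,17.3,0,0,0,0],[1.2,-1.1,17.3,0,0,0,0]]]}' 30
```

```text
time: 4.5
tool_pos: [507.8, -59.7, 77.7]
tcp_rot: [179.8, 0.0, 175.5]
ft_force: [-0.4, 8.8, 5.2]
finger_gap: 12.8
grip_force: 29.4
```

```bash
python3 -m handwheel '{"series": [[[0.8,0,0,0,0,0,0],[-0.2,0,0,0,0,0,0],[-0.8,0,0,0,0,0,0],[-1.4,0,0,0,0,0,0],[-2,0,0,0,0,0,0],[-2.6,0,0,0,0,0,0],[-3.2,0,0,0,0,0,0],[-3.7,0,0,0,0,0,0],[-4,0,0,0,0,0,0],[-4.2,0,0,0,0,0,0],[-4.3,0,0,0,0,0,0],[-4.3,0,0,0,0,0,0]]]}'
python3 - <<'E'
from h import *
from bench import status,eyes
W=eyes.snapshot("scene");np.savez("s3.npz",**W)
s=status.sense();print(s["tool_pos"],s["ft_force"],s["finger_gap"],s["grip_force"])
E
```

```text
time: 6.0
tool_pos: [546.2, -62.9, 77.7]
tcp_rot: [179.9, -0.6, 175.5]
ft_force: [-30.0, 9.9, 29.6]
finger_gap: 12.3
grip_force: 34.3
[546.15729655 -62.84776141  77.66676415] [-28.44858371   9.62302804  28.86342408] 12.34325393770475 34.29882957832888
```

Contact is at 30 N, so this is either the stop or a jam. I'll release, rise and look at the bolt.

```bash
python3 -m handwheel '{"series": [[[0.2,0,0,0,0,0,0],[0.2,0,0,0,0,0,1],[0.2,0,0,0,0,0,1],[0.2,0,0,0,0,0,1],[0.2,0,-1,0,0,0,1],[0.2,0,-4,0,0,0,1],[0.2,0,-8,0,0,0,1],[0.2,0,-12,0,0,0,1],[0.2,0,-15,0,0,0,1],[0.2,0,-17.3,0,0,0,1],[0.2,0,-17.3,0,0,0,1],[0.2,0,-17.3,0,0,0,1]]]}'
python3 - <<'E'
from h import *
from bench import status,eyes
W=eyes.snapshot("wrist");np.savez("w3.npz",**W);S=eyes.snapshot("scene");np.savez("s3.npz",**S)
a=cv2.resize(W["img"][120:260,180:390,::-1],None,fx=1.9,fy=1.9,interpolation=2);b=cv2.resize(S["img"][195:285,215:395,::-1],None,fx=4,fy=4,interpolation=2)
o=np.zeros((a.shape[0]+b.shape[0],720,3),np.uint8);o[:a.shape[0],:a.shape[1]]=a;o[a.shape[0]:,:b.shape[1]]=b[:,:720]
print(o.shape,a.shape);cv2.imwrite("pics/c3.png",o[:600])
s=status.sense();print(s["tool_pos"],s["tcp_rot"],s["ft_force"])
E
```

```text
time: 7.55
tool_pos: [547.8, -64.6, 249.1]
tcp_rot: [180.0, -0.1, 175.5]
ft_force: [-0.5, 1.1, 0.4]
finger_gap: 85.2
grip_force: 0.0
(626, 720, 3) (266, 399, 3)
[547.37540729 -64.54718903 248.32442061] [ 1.79983275e+02 -1.47322910e-01  1.75482951e+02] [ 0.38867063  0.3495209  -0.35365128]
```

View pics/c3.png

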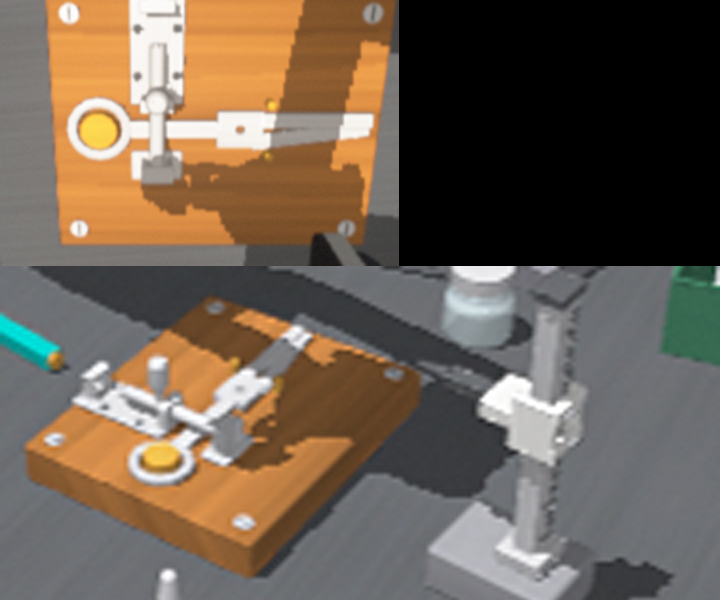

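The bolt reaches into the keeper. I'll check its travel numerically and find the gauge for a better pointer view.

Run:
```python
from h import *
from bench import status
T,S0,B,S,W=[dict(np.load(f+".npz")) for f in("top0","scene0","w2","s3","w3")]
f=lambda u,v:(u/1.5625-.18,v/1.5625-.18)
k0=onz(B,f(393,255),75)
g=lambda u,v:(180+u/1.9-.25,120+v/1.9-.25)
print("knob",tri([(W,g(157,99)),(S,(254.1,221.6))]),onz(W,g(157,99),75),"travel",onz(W,g(157,99),75)-k0)
print("hole",tri([(W,g(239,129)),(S,(273.9,225.4))]),onz(W,g(239,129),36),tri([(W,g(239,129)),(S,(273.9,225.4)),(T,(279.9,173.6))]))
print("gauge approx T",onz(T,(300,100),100),"beam base S",onz(S,(215+520/4,195+(555-266)/4),32))
print("ptr guess",tri([(T,(300,112)),(S,(321,219))]))
s=status.sense();go(s,[640,-75,300],175.5)
```

```text
knob (array([546.33971148, -63.59301976,  68.12041609]), [0.3815202131846015, 0.38152021318452556]) [544.29161748 -63.7292705   75.        ] travel [38.02576902 -3.39674838  0.        ]
hole (array([578.69606757, -12.31589799,  34.91021932]), [0.47498424790483335, 0.474984247904887]) [578.71938018 -12.14044193  36.        ] (array([578.56832626, -11.27726764,  34.1291986 ]), [0.9573949934182671, 0.8356556967360629, 1.0878554565840484])
gauge approx T [799.02409118 -66.3661402  100.        ] beam base S [807.91404356 -74.40575977  32.        ]
ptr guess (array([742.43019288, -66.46849108, 147.85773996]), [7.418637537582096, 7.418637537582108])
shift cm [-9.3  -0.31 -5.19] rot [ 0.    -0.003 -0.   ]
```

Measured travel is about 38–39 mm, close to the 37 mm limit. I'll regrip the knob and push again to make sure it is on the stop.

```bash
python3 -m handwheel '{"series": [[[0.1,0.1,5,0,0,0,1],[0.1,0.1,10,0,0,0,1],[0.1,0.1,14,0,0,0,1],[0.1,0.1,16.5,0,0,0,1],[0.1,0.1,17,0,0,0,1],[0.1,0.1,17,0,0,0,1],[0.1,0.1,17,0,0,0,0],[0.1,0.1,17,0,0,0,0],[0.1,0.1,17,0,0,0,0],[0.1,0.1,17,0,0,0,0],[0.1,0.1,17,0,0,0,0],[0.1,0.1,17,0,0,0,0]]]}' 40
python3 -m handwheel '{"series": [[[-0.1,0,0,0,0,0,0],[-0.2,0,0,0,0,0,0],[-0.2,0,0,0,0,0,0],[-0.2,0,0,0,0,0,0]]]}'
python3 -m handwheel '{"series": [[[-0.1,0,0,0,0,0,0],[-0.3,0,0,0,0,0,0],[-0.3,0,0,0,0,0,0],[-0.3,0,0,0,0,0,0]]]}'
```

```text
time: 9.15
tool_pos: [547.5, -62.8, 80.5]
tcp_rot: [179.9, 0.0, 175.5]
ft_force: [-0.9, 5.0, 5.0]
finger_gap: 12.0
grip_force: 39.2
time: 9.65
tool_pos: [547.7, -62.8, 80.4]
tcp_rot: [179.9, -0.2, 175.5]
ft_force: [-11.2, 5.6, 13.8]
finger_gap: 12.1
grip_force: 40.1
time: 10.15
tool_pos: [548.0, -62.9, 80.2]
tcp_rot: [179.9, -0.6, 175.5]
ft_force: [-28.1, 6.8, 26.8]
finger_gap: 12.0
grip_force: 41.4
```

Force climbs steeply with almost no motion, so the bolt is on its hard stop. I'll release and go to view the pointer.

```bash
python3 -m handwheel '{"series": [[[0.4,0,0,0,0,0,0],[0.4,0,0,0,0,0,1],[0.4,0,0,0,0,0,1],[0.4,0,0,0,0,0,1],[0.4,0,-2,0,0,0,1],[0.4,0,-7,0,0,0,1],[0.4,0,-12,0,0,0,1],[0.4,0,-17,0,0,0,1],[-1,0,-22,0,0,0,1],[-5,0,-22,0,0,0,1],[-9,-0.5,-22,0,0,0,1],[-9,-0.5,-22,0,0,0,1]]]}'
python3 -m handwheel '{"series": [[[0,0,0,0,0,0,1],[0,0,0,0,0,0,1]]]}'
python3 - <<'E'
from h import *
from bench import status,eyes
W=eyes.snapshot("wrist");np.savez("w4.npz",**W);T=eyes.snapshot("top");np.savez("t4.npz",**T);S=eyes.snapshot("scene");np.savez("s4.npz",**S)
o=np.zeros((600,800,3),np.uint8)
o[:384,:512]=W["img"][...,::-1]
S=dict(np.load("scene0.npz"));T=dict(np.load("top0.npz"))
o[:384,520:800]=cv2.resize(S["img"][190:286,300:370,::-1],None,fx=4,fy=4,interpolation=2)
o[390:590,0:320]=cv2.resize(T["img"][75:125,260:340,::-1],None,fx=4,fy=4,interpolation=2)
cv2.imwrite("pics/c4.png",o);s=status.sense();print(s["tool_pos"],s["tcp_rot"])
E
```

```text
time: 11.65
tool_pos: [642.8, -76.6, 297.4]
tcp_rot: [180.0, -0.2, 175.5]
ft_force: [-0.5, 1.0, -0.3]
finger_gap: 85.1
grip_force: 0.0
time: 11.9
tool_pos: [641.1, -76.0, 300.6]
tcp_rot: [-180.0, 0.0, 175.5]
ft_force: [0.6, 0.5, -0.1]
finger_gap: 85.5
grip_force: 0.0
[641.19586247 -75.96082943 300.83203648] [-1.79992647e+02  6.41361153e-02  1.75487418e+02]
```

View pics/c4.png

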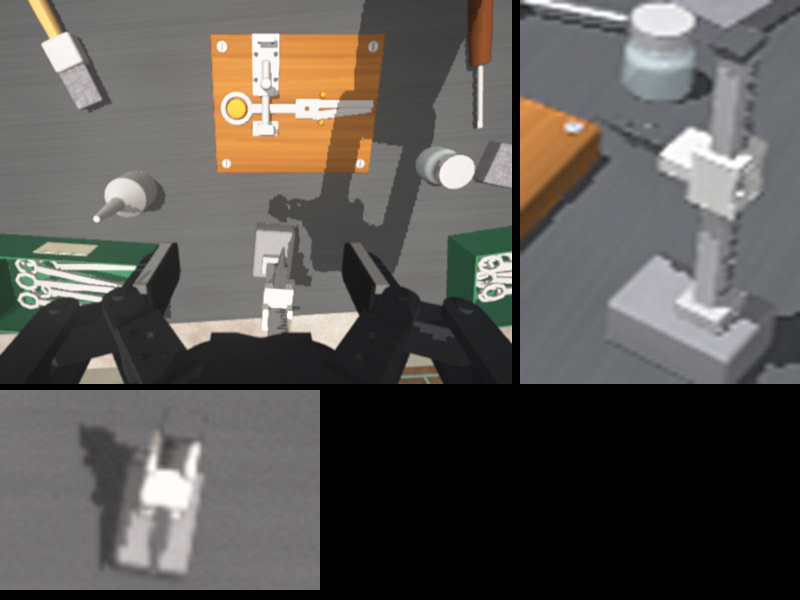

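The wrist view shows the dark pointer spike with its tip near (284,246). The scene view shows it running up-left from the slider. I'll zoom in with stretched contrast.

Run:
```python
from h import *
W,S,T=[dict(np.load(f+".npz")) for f in("w4","scene0","top0")]
def cr(s,x,y,w,h,f,hi):
    c=s["img"][y:y+h,x:x+w,::-1].astype(float);c=np.clip((c-20)*255/(hi-20),0,255).astype(np.uint8);return cv2.resize(c,None,fx=f,fy=f,interpolation=cv2.INTER_CUBIC)
o=np.zeros((600,800,3),np.uint8)
o[:600,:300]=cr(W,255,225,50,100,6,200)
o[:280,310:800]=cr(S,305,203,49,28,10,150)
o[290:590,310:710]=cr(T,280,93,40,30,10,200)
cv2.imwrite("pics/c5.png",o)
```

```text
(no output)
```

View pics/c5.png

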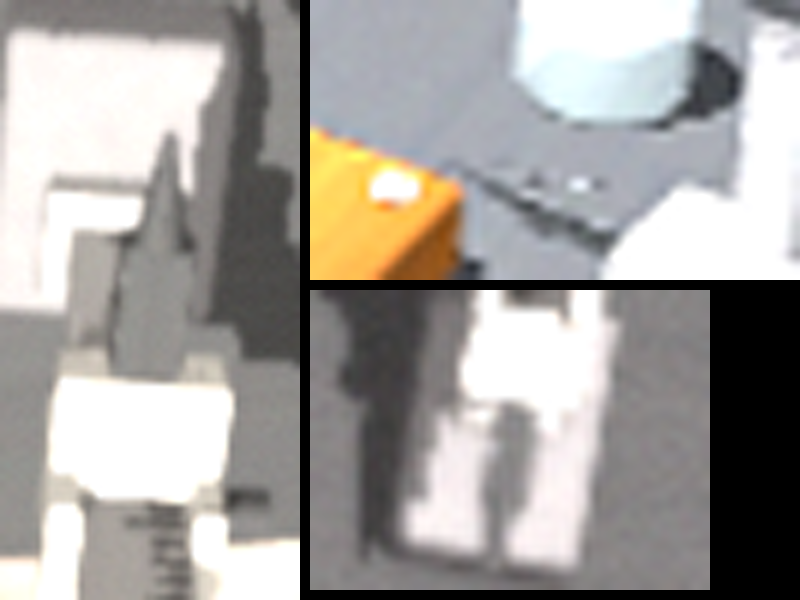

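Run:
```python
from h import *
from bench import status
W,S,T=[dict(np.load(f+".npz")) for f in("w4","scene0","top0")]
w=(W,(282.6,246.8));t=(T,(298,120.0));c=(S,(318,218.85))
for v in([w,c],[w,t],[c,t],[w,c,t]):print(tri(v))
# slider-side check: gauge base front-face corners z=32 in w4
for uv in((255+6/6,225+35/6),(255+222/6,225+45/6)):print(onz(W,uv,32).round(1))
s=status.sense();go(s,[520,250,300],175.5);go(s,[470,357,200],175.5)
```

```text
(array([724.71385464, -59.14379344, 136.56723426]), [0.5891728760979665, 0.5891728760979892])
(array([729.54012616, -58.63045123, 129.14801433]), [0.1626755225197275, 0.16267552251975465])
(array([726.06020104, -59.05712255, 136.96921933]), [1.8303553523989446, 1.830355352398622])
(array([725.81752876, -58.85340402, 136.5602706 ]), [0.48807018591659834, 1.6533960082048285, 2.0447389019956046])
[753.9 -93.6  32. ]
[761.1 -38.7  32. ]
shift cm [14.65 31.54  0.06] rot [-0.     0.001 -0.   ]
shift cm [20.48 41.82 10.05] rot [-0.     0.001 -0.   ]
```

Pointer tip is at about (725,-59,136.5). That agrees with the gauge base, which predicts x≈725. Now to hover over the lens handle.

```bash
python3 -m handwheel '{"series": [[[2,4,0,0,0,-0.01,1],[4.3,9,0,0,0,-0.03,1],[6.7,14,0,0,0,-0.04,1],[9.1,19,1,0,0,-0.06,1],[11.5,24,3,0,0,-0.08,1],[14,29,6,0,0,-0.1,1],[16.3,34,9,0,0,-0.12,1],[18.5,38.5,12,0,0,-0.131,1],[20.1,41.7,14,0,0,-0.131,1],[20.1,41.7,14,0,0,-0.131,1],[20.1,41.7,14,0,0,-0.131,1],[20.1,41.7,14,0,0,-0.131,1]]]}'
python3 - <<'E'
from h import *
from bench import status,eyes
A=eyes.snapshot("wrist");np.savez("w6.npz",**A);B=dict(np.load("w1.npz"));s=status.sense();print(s["tool_pos"],s["tcp_rot"])
P=[]
for V in(A,B):
    hs=cv2.cvtColor(V["img"],cv2.COLOR_RGB2HSV)
    u,v=proj(V,[546.4,359.3,10]);X,Y=np.meshgrid(range(512),range(384))
    near=(X-u)**2+(Y-v)**2<(60 if V is A else 40)**2
    g=near&(hs[...,2]>150)&(hs[...,1]<40);b=max(blobs(g),key=lambda b:b[0][4])
    e=cv2.fitEllipse(max(cv2.findContours(b[2].astype(np.uint8),0,1)[0],key=cv2.contourArea));print(e,(u,v))
    br=(hs[...,0]>12)&(hs[...,0]<28)&(hs[...,1]>130)
    u1,v1=proj(V,[410,353,8]);u2,v2=proj(V,[509,359,8]);q=[]
    for a,c in((u1,v1),(u2,v2)):
        bb=blobs(br&((X-a)**2+(Y-c)**2<15**2),3);q.append(max(bb,key=lambda b:b[0][4])[1] if bb else None)
    P.append((e[0],*q))
for k,n in enumerate(("glass","butt","ferrule")):
    if P[0][k] is not None:print(n,tri([(A,P[0][k]),(B,P[1][k])]),onz(A,P[0][k],8).round(1))
go(s,[473.5,355.4,21.5],183)
cv2.imwrite("pics/w6.png",A["img"][...,::-1])
E
```

```text
time: 13.55
tool_pos: [475.1, 354.8, 161.3]
tcp_rot: [180.0, 0.1, -177.1]
ft_force: [0.5, 1.2, 0.3]
finger_gap: 85.5
grip_force: 0.0
[475.11742666 354.81295365 161.26526315] [ 1.79954167e+02  1.05788303e-01 -1.77092783e+02]
((263.4137878417969, 243.20851135253906), (57.405906677246094, 62.804447174072266), 64.32559204101562) (np.float64(262.49710941757303), np.float64(243.48836294528724))
((262.0689697265625, 229.86026000976562), (44.8440055847168, 48.654666900634766), 106.40238189697266) (np.float64(262.08310222412524), np.float64(229.8420458832645))
glass (array([542.92268503, 359.77112173,  16.38875447]), [0.45084607222666667, 0.4508460722266783]) [547.1 360.4   8. ]
butt (array([410.11722931, 352.97564677,  10.54976695]), [0.08960547007675336, 0.089605470076722]) [410.2 352.9   8. ]
ferrule (array([509.88812458, 358.70059708,   7.02687858]), [0.1680412278805013, 0.16804122788059986]) [509.7 358.6   8. ]
shift cm [ 0.18  0.06 13.98] rot [ 0.001  0.002 -0.002]
```

View pics/w6.png

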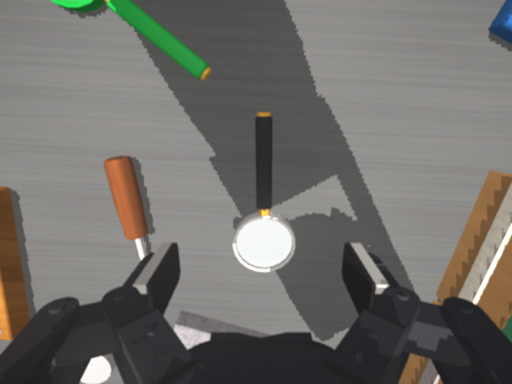

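The handle runs from (263,115) to (264,210), centred between the fingers and aligned. The ferrule and butt triangulate to z≈7–10, as they must. Descend and grip.

```bash
python3 -m handwheel '{"series": [[[0.2,0.1,4,0,0,0,1],[0.2,0.1,8,0,0,0,1],[0.2,0.1,11.5,0,0,0,1],[0.2,0.1,13.3,0,0,0,1],[0.2,0.1,13.9,0,0,0,1],[0.2,0.1,13.9,0,0,0,1],[0.2,0.1,13.9,0,0,0,0],[0.2,0.1,13.9,0,0,0,0],[0.2,0.1,13.9,0,0,0,0],[0.2,0.1,13.9,0,0,0,0],[0.2,0.1,13.9,0,0,0,0],[0.2,0.1,13.9,0,0,0,0]]]}' 60
python3 -m handwheel '{"series": [[[0,0,0,0,0,0,0],[0,0,0,0,0,0,0]]]}'
```

```text
time: 15.1
tool_pos: [472.3, 356.6, 21.5]
tcp_rot: [180.0, 0.0, -177.0]
ft_force: [-1.5, 0.7, 5.1]
finger_gap: 14.3
grip_force: 59.9
time: 15.35
tool_pos: [472.3, 356.6, 21.5]
tcp_rot: [180.0, 0.0, -177.0]
ft_force: [-1.3, 0.1, 5.1]
finger_gap: 14.3
grip_force: 59.9
```

```bash
python3 -m handwheel '{"series": [[[0,0,-1,0,0,0,0],[0,0,-3,0,0,0,0],[0,0,-5.5,0,0,0,0],[0,0,-8,0,0,0,0],[0,0,-10.5,0,0,0,0],[0,0,-12.5,0,0,0,0],[0,0,-13.5,0,0,0,0],[0,0,-13.5,0,0,0,0],[0,0,-13.5,0,0,0,0],[0,0,-13.5,0,0,0,0]]]}'
python3 - <<'E'
from h import *
from bench import status,eyes
A=eyes.snapshot("wrist");s=status.sense();print(s["tool_pos"],s["grip_force"])
hs=cv2.cvtColor(A["img"],cv2.COLOR_RGB2HSV);z=s["tool_pos"][2]-14.5
u,v=proj(A,s["tool_pos"]+[73,4,-14.5]);X,Y=np.meshgrid(range(512),range(384))
g=((X-u)**2+(Y-v)**2<70**2)&(hs[...,2]>150)&(hs[...,1]<40);b=max(blobs(g),key=lambda b:b[0][4])
e=cv2.fitEllipse(max(cv2.findContours(b[2].astype(np.uint8),0,1)[0],key=cv2.contourArea));print(e,(u,v))
c=onz(A,e[0],z);off=c-s["tool_pos"];print("glass",c.round(1),"off",off.round(1))
go(s,[578.6-off[0],-11-off[1],151],183)
cv2.imwrite("pics/w7.png",A["img"][...,::-1])
E
```

```text
time: 16.6
tool_pos: [471.3, 355.9, 154.7]
tcp_rot: [-179.9, -0.1, -177.0]
ft_force: [0.0, 0.8, -1.8]
finger_gap: 14.3
grip_force: 59.1
[471.43340895 356.00884638 154.8506205 ] 59.10944581031799
((261.013671875, 324.24102783203125), (25.9644718170166, 47.31956481933594), 88.59101104736328) (np.float64(262.9182379724397), np.float64(352.9398896106883))
glass [522.1 357.7 140.4] off [ 50.7   1.7 -14.5]
shift cm [ -3.72 -37.11   0.41] rot [-0.001 -0.002 -0.   ]
```

View pics/w7.png

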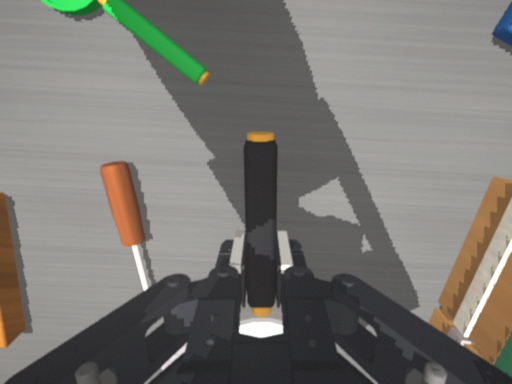

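The lens is held by its handle, butt at (261,137), with the glass mostly hidden behind the gripper. I'll carry it over the hole using the grip offset of about 73 mm, then check from the scene and top cameras.

```bash
python3 -m handwheel '{"series": [[[0,-1.5,0,0,0,0,0],[-0.2,-4.5,0,0,0,0,0],[-0.4,-8.5,0,0,0,0,0],[-0.6,-13,0,0,0,0,0],[-0.8,-17.5,0,0,0,0,0],[-1,-22,0,0,0,0,0],[-1.2,-26.5,0.1,0,0,0,0],[-1.3,-30.5,0.2,0,0,0,0],[-1.4,-34,0.3,0,0,0,0],[-1.5,-36,0.4,0,0,0,0],[-1.5,-37.2,0.4,0,0,0,0],[-1.5,-37.2,0.4,0,0,0,0]]]}'
python3 -m handwheel '{"series": [[[0,0,0,0,0,0,0],[0,0,0,0,0,0,0],[0,0,0,0,0,0,0],[0,0,0,0,0,0,0]]]}'
python3 - <<'E'
from h import *
from bench import status,eyes
S=eyes.snapshot("scene");T=eyes.snapshot("top");np.savez("s8.npz",**S);np.savez("t8.npz",**T);s=status.sense();print(s["tool_pos"])
print([proj(V,[578.6,-11,136.5]).round(1) for V in(S,T)])
o=np.zeros((600,800,3),np.uint8)
o[:600,:400]=cv2.resize(S["img"][150:270,240:340,::-1],(500,600),interpolation=2)[:,:400]
o[:400,410:800]=cv2.resize(T["img"][120:200,240:318,::-1],None,fx=5,fy=5,interpolation=2)
cv2.imwrite("pics/c8.png",o)
E
```

```text
time: 18.15
tool_pos: [506.1, -15.0, 152.0]
tcp_rot: [180.0, -0.0, -177.1]
ft_force: [0.6, 0.7, -0.4]
finger_gap: 14.1
grip_force: 59.1
time: 18.65
tool_pos: [506.3, -14.0, 152.0]
tcp_rot: [180.0, -0.0, -177.0]
ft_force: [0.6, 0.6, -1.3]
finger_gap: 14.6
grip_force: 59.1
[506.34021106 -14.18441597 151.9893297 ]
[array([274.4, 193.6]), array([281.4, 169.6])]
```

View pics/c8.png

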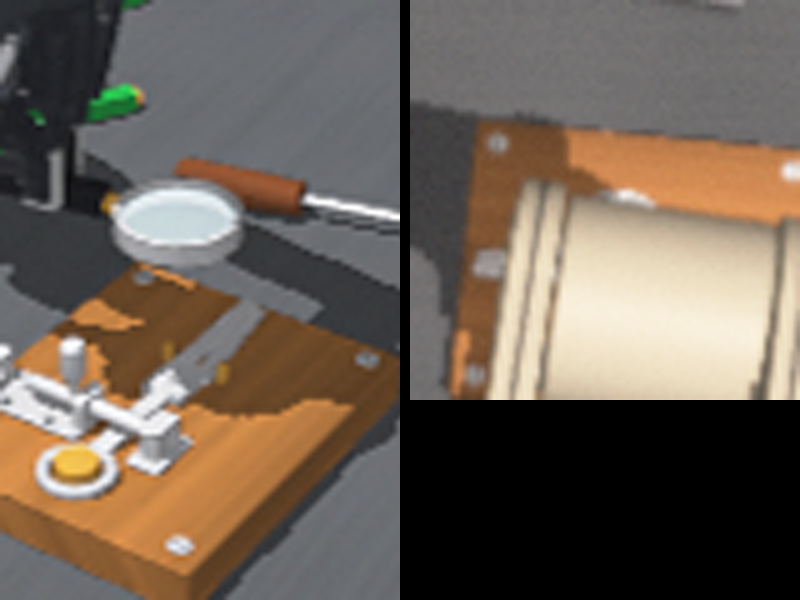

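The scene view shows the rim centre at px (275.1,194.2), against (274.4,193.6) predicted for the target. That is about 2 mm off and level, and the rim's far edge in the top view also fits. I'm handing in.

```bash
python3 -c "
from bench import r
print(r.hand_in())"
```

```text
the job is handed in; nothing more can be done
None
```

The bolt is home on its hard stop, and the lens is held level by its handle over the pivot hole at about 137 mm (pointer measured at 136.5 mm), within about 2–3 mm by my measurements; the job is handed in, but no verdict came back.

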